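Fetch the door key from under the shoe tree

TASK

The door key with the red cap has slid down the chute and under the shoe tree in the walnut tray. Clear the two bottles and the shoe tree out of the way onto the black rubber mat and let go of them there, then take the key out and lay it in the white key dish, and after that put the shoe tree and both bottles back in the tray where each was, the shoe tree on its sole with its toe pointing the same way as before. Keep the bottles upright throughout, and leave the shoehorn and heel grip alone.

Things in the scene. Friction and masses are not known exactly. Their poses are not given: they have to be found in the camera images.
- tray: Fixed dark walnut tray with birch chute and shelf behind. Origin under the tray at z=0; +x towards the chute. Floor 8 mm up; inside x -110..102, y -157..157 mm; rim 24 mm high. A rib (18 mm high) at x=-26 parts the bottles' front strip from the rear strip with shoe tree (along y) and key. Chute 126 mm wide, rises 27 deg from the rear rim to the shelf at x=360, 170 mm high, 500 wide.
- mat: Fixed flat black rubber mat, 340 mm (x) by 180 mm (y), 3 mm thick, beside the tray (left or right): the side area. Origin at the centre of its underside, on the steel top; its x axis runs along its long side.
- dish: Fixed white ceramic key dish, rectangular, 150 mm (x) by 120 mm (y), 20 mm high, walls 6 mm, inner floor about 6 mm up, on the other side of the tray from the mat. Origin at the centre of its underside.
- shoe_tree: Loose beech shoe tree, 249 mm long, 0.28 kg, flat on its sole. Origin on the sole under the toe block; x from toe to heel, z up. Toe block x -55..38 mm, 66 wide, 50 high; steel tube 14 mm thick from x=38 to 120, axis 32 mm above the sole; heel block x 120..185, 50 wide, 52 high; brass knob at the end. Grip it across the tube at x=80, where it balances.
- key: Loose door key lying flat under the shoe tree's tube: red plastic key cap 28 mm (x) by 24 mm (y) by 8 mm thick, brass blade 37 mm long, 10 mm wide, 3 mm thick pointing to +x. Origin on the underside at the middle of the cap, the place to grip it, across its 24 mm width.
- spray_can: Loose upright shoe-care spray can, white with a blue band and blue cap: 46 mm diameter, straight up to 120 mm, cap to 150 mm. 0.2 kg. Origin at the centre of its underside, z up.
- polish_bottle: Loose upright liquid polish bottle, black with a yellow band and yellow cap: 50 mm diameter, straight up to 95 mm, cap (32 mm diameter) to 128 mm. 0.18 kg. Origin at the centre of its underside, z up.
- shoehorn: Bystander: loose bone-white plastic shoehorn, 190 mm long, 45 mm wide, 8 mm high, lying on the steel top near the chute. Origin on the underside near its middle; x along it.
- heel_grip: Bystander: loose blue silicone heel grip, a U-shaped band 60 by 60 mm, 32 mm high, standing on the steel top near the chute. Origin at its middle, on the steel top.

How it is judged:
By the outcome, as a careful person would: the job done as asked, in the order asked, and still so for the second after the job is handed in, with the robot touching nothing.
It also fails if it takes over 149 s, if anything falls off the work surface, if the arm or the gripper's body presses on something with over 40 N, if the wrist force passes 120 N, or if a joint passes its speed limit or range.

ROBOT

A 7-joint arm with a two-finger parallel gripper is mounted at the origin on the work surface. World frame = base frame: x ahead of the robot, y to its left, z up, the work surface at z = 0. Lengths are in m, angles in rad, forces in N, time in s.
With the tool pointing down it reaches from about 0.4 to 0.875 m from the base axis. Payload 19.3 kg.
Tool frame: the origin (TCP) lies midway between the tips of the shut fingers; the grasp point (between the pads) lies 19 mm behind it; z points along the fingers, y is the line along which they close (so a half turn about z gives the same grasp; the last joint's range is limited). The gripper opens to 85 mm and grips with 20 to 120 N. Pads are 22 mm wide; open, the fingers measure 114 mm over their backs; the gripper's body (76 mm by 85 mm) begins 54 mm behind the grasp point. The pads swing forward as they close: fully open they stand 13 mm farther back than shut.
Start: joints at [-1.296, 0.521, -0.036, 1.599, 0.021, 1.021, -0.113], TCP at [0.211, 0.588, 0.231] pointing down, gripper open.
Joint ranges: [-2.91, 2.91], [-0.3, 2.13], [-1.5, 1.42], [0.17, 2.43], [-1.26, 4.41], [0.16, 1.93], [-2.52, 2.52]. Speed limits (rad/s): [1.89, 1.89, 2.39, 2.39, 3.01, 3.01, 3.01].

INTERFACE

Orientations are given as [roll, pitch, yaw] about the fixed x, y, z axes, in that order (R = Rz(yaw) Ry(pitch) Rx(roll)).
In Python, from workcell import * gives the robot as it stands.
- The arm moves only by the shell command python3 -m creep 'ROWS' [FORCE]. ROWS is JSON, a list that holds one entry, the list of rows, each a list of 7 numbers: the closure, from -1 (fully open) to 1 (shut), then the shift along the tool's x, y, z in m, then the turn, a rotation vector about the tool's x, y, z in degrees. A call has 1 to 10 rows; each row shifts and turns the commanded pose from where the row before left it, along the tool's axes as they then stand; what a row does not reach is not made up. A row lasts 1/10 s, in which the tool goes at most 50 mm and 8.59 degrees, less where a joint would pass 70% of its speed; a pose out of reach is approached as far as the arm can. A call is refused whole if a number of a shift passes 0.05 or a number of a turn 8.59, either way. A call with a gripper value outside its range is refused whole. The fingers move at their own pace and stop on an object; FORCE is the grip in N (left out, the last holds). Time passes only in rows, so rows that do not move let the fingers close. It gives the time, the measured TCP pose, the force, the opening and the grip force at its end, in the units of the state.
- observe(): the state, without advancing time (a new reading comes with each control period).
- grab_frame(name): name is "scene" or "side" or "wrist"; returns a dict with "image" (480x640x3 uint8, red, green, blue), "range_z" (480x640 float32, m along the optical axis (not along the pixel's ray), 0 where there is no reading), "fx", "fy", "cx", "cy" (pixels), "R" (3x3) and "t" (3): a world point X has camera coordinates R X + t; the wrist camera has in their place "T_tool_cam" (4x4, takes a point from camera to tool coordinates, whose origin is the TCP and whose axes are the flange's). Camera axes: x right, y down, z forward; pixel columns grow to the right and rows downward; lengths in m; the calibration is good to about 2 mm. The wrist camera is an equidistant fisheye: a pixel r from the principal point sees the ray r / f radians off the axis. A picture is of the moment at which its call begins: read the wrist's pose just before it.
- job_done(): hands the job in; it is judged then, once.
Trained networks look in a picture, given as the dict that the camera call returned (one of the last four; its "shot" number tells which), for a name from the list of things; names that differ only in an ending like _2 or _b are one class to them, and where a whole thing is asked for, a point or a joint stands for the part that bears it (a point fixed in the world has none). Each returns a list of dicts, best first, with "confidence" (0 to 1); they miss things now and then, are a little off and sometimes report something else, mostly with a low value. They report only what shows in the picture. A call takes as long as a camera call.
- find_in(picture, thing): "extent" ([centre column, centre row, width, height] in pixels, round what is visible of it).
- outline_of(picture, thing): "region" (480x640 bool, what is visible of it) and "extent" ([centre column, centre row, width, height] in pixels, round what is visible of it).
- tip_of(picture, thing): "position" ([column, row] in pixels: a listed point, or the origin of a listed thing).
The state is a dict: "clock": time; "qpos": joint angles; "qd": joint speeds; "joint_efforts": joint torques, N m; "position": TCP position; "tool_rot": TCP orientation; "force": force on the tool from outside, world axes, zero at the start; "moment": the same for the moment, N m; "grip_width": finger opening in m; "finger_force": force on a finger pad.
Only numpy, scipy, OpenCV 4.12 (cv2) and the standard library are available. Lean on these libraries where they do the work, as an engineer would, in place of code of your own. Each camera call takes 0.05 s, during which the arm holds its last target. There are 200 camera calls.

## Working session

There is one attempt and no reset: what is moved stays moved. The work goes in short steps, Python scripts to look and compute and a shell command to move; the robot and the scene stay as the last step left them, time stands still between calls to the robot, and variables do not carry over. Pictures are saved under pics/ and viewed, at most 14 in all, crops included, and the job is handed in when it is done.

```bash
mkdir -p pics; ls
cat > h.py <<'E'
from workcell import *
import numpy as np, cv2
from scipy.spatial.transform import Rotation as Ro
def pts(f,mask=None):
    z=f["range_z"]; v,u=np.nonzero((z>0)&(mask if mask is not None else True)); d=z[v,u]
    c=np.stack([(u-f["cx"])/f["fx"]*d,(v-f["cy"])/f["fy"]*d,d],1)
    return (c-f["t"])@f["R"]
def proj(f,X):
    c=np.asarray(X)@f["R"].T+f["t"]; return c[...,0]/c[...,2]*f["fx"]+f["cx"],c[...,1]/c[...,2]*f["fy"]+f["cy"]
def save(f,n): cv2.imwrite("pics/"+n+".png",cv2.cvtColor(f["image"],cv2.COLOR_RGB2BGR))
E
python3 - <<'E'
from h import *
np.set_printoptions(precision=3,suppress=True)
s=observe(); print({k:np.round(v,3).tolist() if not np.isscalar(v) else v for k,v in s.items()})
for c in ["scene","side"]:
    f=grab_frame(c); save(f,c+"0"); print(c,-f["R"].T@f["t"],f["fx"])
    for t in ["tray","mat","dish","shoe_tree","key","spray_can","polish_bottle","shoehorn","heel_grip"]:
        o=outline_of(f,t); tp=tip_of(f,t)
        if not o: print(t,"none",tp[:1]);continue
        p=pts(f,o[0]["region"]); 
        print(t,round(o[0]["confidence"],2),np.round(o[0]["extent"]),len(p),"tip",[(np.round(q["position"]),round(q["confidence"],2)) for q in tp[:1]])
        if len(p): print("   med",np.median(p,0),"lo",np.percentile(p,3,axis=0),"hi",np.percentile(p,97,axis=0))
E
```

```text
pics
{'clock': 0.0, 'qpos': [-1.296, 0.522, -0.036, 1.6, 0.021, 1.021, -0.113], 'qd': [-0.001, -0.0, 0.0, -0.001, -0.0, -0.001, -0.001], 'joint_efforts': [-0.0, -92.713, 1.98, -36.991, 0.018, 0.009, -0.0], 'position': [0.211, 0.588, 0.231], 'tool_rot': [-3.141, 0.0, 2.797], 'force': [0.086, 0.755, -0.97], 'moment': [0.022, 0.02, 0.03], 'finger_force': 0.0, 'grip_width': 0.08540219027184372}
scene [1.159 0.498 1.151] 589.5327115601166
tray 0.85 [250. 332. 341. 296.] 33039 tip [(array([332., 251.]), 0.56)]
   med [0.905 0.049 0.169] lo [ 0.434 -0.186  0.006] hi [1.001 0.271 0.228]
mat 0.78 [479. 318. 155. 146.] 11097 tip [(array([481., 313.]), 0.75)]
   med [0.458 0.372 0.003] lo [ 0.287  0.283 -0.001] hi [0.605 0.453 0.008]
dish 0.7 [239. 162.  72.  60.] 2315 tip [(array([238., 164.]), 0.81)]
   med [ 0.47  -0.353  0.008] lo [ 0.398 -0.41   0.   ] hi [ 0.545 -0.292  0.022]
shoe_tree 0.63 [322. 254.  86.  64.] 1948 tip [(array([301., 241.]), 0.67)]
   med [ 0.565 -0.018  0.047] lo [ 0.534 -0.103  0.02 ] hi [0.59  0.121 0.062]
key none [{'position': [322.2, 259.4], 'confidence': 0.55}]

[... 1122 characters left out ...]
2 tip [(array([338., 271.]), 0.61)]
   med [ 0.549 -0.044  0.044] lo [ 0.524 -0.115  0.015] hi [0.581 0.109 0.061]
key none [{'position': [319.5, 251.4], 'confidence': 0.59}]
spray_can 0.68 [266. 230.  22.  60.] 1210 tip [(array([268., 252.]), 0.76)]
   med [0.451 0.048 0.098] lo [0.435 0.04  0.009] hi [0.479 0.123 0.159]
polish_bottle none [{'position': [292.4, 282.5], 'confidence': 0.77}]
shoehorn 0.98 [302. 152.  48.  39.] 566 tip [(array([304., 154.]), 0.63)]
   med [0.702 0.307 0.004] lo [ 0.683  0.24  -0.001] hi [0.722 0.415 0.009]
heel_grip 0.89 [469. 321.  36.  27.] 279 tip [(array([468., 321.]), 0.64)]
   med [ 0.734 -0.302  0.022] lo [ 0.686 -0.342  0.004] hi [ 0.743 -0.29   0.034]
```

View pics/scene0.png

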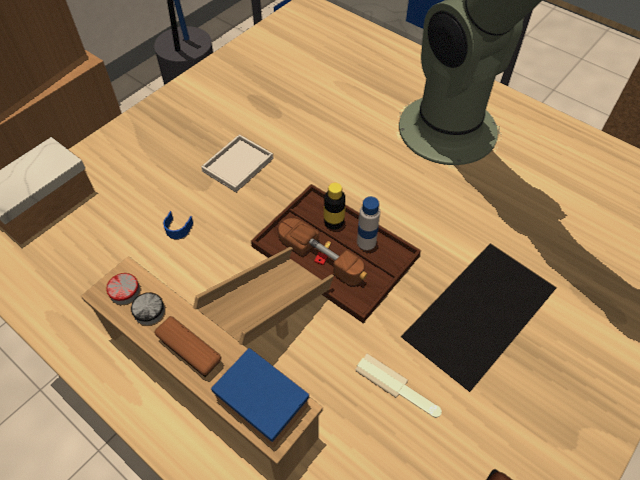

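View pics/side0.png

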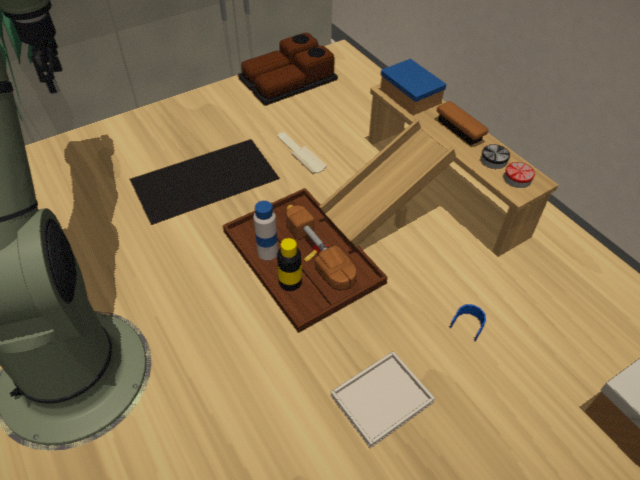

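Run:
```python
from h import *
from scipy.optimize import least_squares
np.set_printoptions(precision=4,suppress=True)
F=[grab_frame(c) for c in("scene","side")]
P=np.concatenate([pts(f) for f in F])
def box(lo,hi): return P[((P>lo)&(P<hi)).all(1)]
def circ(Q,r):
    g=least_squares(lambda c:np.hypot(*(Q[:,:2]-c).T)-r,Q[:,:2].mean(0),loss="soft_l1",f_scale=.002); return g.x,np.median(abs(g.fun)),len(Q)
print("spray",circ(box([.41,.02,.03],[.52,.14,.115]),.023))
print("polish",circ(box([.41,-.09,.03],[.52,.02,.09]),.025))
print("polishtop",np.median(box([.41,-.09,.125],[.52,.02,.15]),0),"spraytop",np.median(box([.41,.02,.15],[.52,.14,.17]),0))
# shoe tree: tops
T=box([.51,-.18,.05],[.61,.16,.075]); print("tops",len(T),np.percentile(T,[1,50,99],axis=0))
r=cv2.minAreaRect((T[:,:2]*1000).astype(np.float32)); print("rect",r)
for a in np.arange(-.16,.16,.02):
    S=box([.5,a,.030],[.62,a+.02,.075]); 
    if len(S)>5: print(round(a,3),len(S),np.percentile(S[:,0],[3,50,97]),np.percentile(S[:,2],[50,97]))
for n,lo,hi in(("mat",[.2,.25,.001],[.7,.48,.006]),("dish",[.35,-.45,.014],[.6,-.25,.025])):
    r=cv2.minAreaRect((box(lo,hi)[:,:2]*1000).astype(np.float32)); print(n,r)
# tray rim: z .02-.03
R=box([.38,-.25,.020],[.68,.25,.028]); print("rim",cv2.minAreaRect((R[:,:2]*1000).astype(np.float32)),np.percentile(R,[1,99],axis=0))
# red
for f in F:
    h=cv2.cvtColor(f["image"],cv2.COLOR_RGB2HSV); m=(h[...,1]>150)&((h[...,0]<6)|(h[...,0]>174))&(h[...,2]>70)
    q=pts(f,m); q=q[(abs(q[:,1])<.16)&(q[:,0]>.5)&(q[:,0]<.62)]; print("red",len(q),np.percentile(q,[5,50,95],axis=0) if len(q) else"")
```

```text
spray (array([0.4581, 0.0637]), np.float64(0.0008545842961118367), 994)
polish (array([ 0.4594, -0.0348]), np.float64(0.0007657261285199356), 749)
polishtop [ 0.4599 -0.035   0.1352] spraytop [0.4584 0.0627 0.1578]
tops 1454 [[ 0.5306 -0.0641  0.0501]
 [ 0.5568  0.071   0.0564]
 [ 0.6067  0.1239  0.0638]]
rect ((568.9349365234375, 28.40618133544922), (81.32342529296875, 205.92752075195312), 0.3318631947040558)
-0.12 275 [0.5308 0.5557 0.5806] [0.0387 0.0437]
-0.1 415 [0.5259 0.5574 0.5883] [0.0403 0.0449]
-0.08 461 [0.5237 0.5561 0.59  ] [0.0451 0.0519]
-0.06 469 [0.5244 0.5589 0.6149] [0.0503 0.0587]
-0.04 390 [0.5275 0.5618 0.6155] [0.0516 0.0616]
-0.02 116 [0.548  0.5564 0.5655] [0.0459 0.0503]
-0.0 96 [0.5483 0.5567 0.5646] [0.0459 0.0498]
0.02 98 [0.5485 0.5566 0.5645] [0.046  0.0504]
0.04 228 [0.5328 0.5544 0.577 ] [0.0467 0.0602]
0.06 430 [0.5299 0.5605 0.6165] [0.059  0.0643]
0.08 388 [0.5303 0.5602 0.6164] [0.0582 0.0642]
0.1 305 [0.5345 0.5611 0.5803] [0.055  0.0596]
0.12 74 [0.5476 0.5581 0.5664] [0.0483 0.0567]
mat ((449.97314453125, 364.998779296875), (229.99708557128906, 499.90643310546875), 89.99946594238281)
dish ((470.3339538574219, -351.52386474609375), (155.3339080810547, 126.00885772705078), 2.7813589572906494)
rim ((521.1395874023438, 18.5518798828125), (232.9130401611328, 334.69085693359375), 1.2627578973770142) [[ 0.4045 -0.1481  0.0201]
 [ 0.6371  0.1845  0.0278]]
red 114 [[ 0.5552 -0.0004  0.0099]
 [ 0.5686  0.0123  0.0156]
 [ 0.58    0.0234  0.0193]]
red 31 [[ 0.5499 -0.0027  0.0118]
 [ 0.5554  0.0098  0.0155]
 [ 0.5809  0.0171  0.0269]]
```

The scene view shows the tray with spray can (368,225) and polish bottle (335,205). The tree's toe is at (297,236) towards the dish and its heel at (350,268) towards the mat. The red cap is under the tube at (321,259), with its blade towards the robot. The side view agrees. I'll start moving towards the spray can while refining the mat and dish.

```bash
python3 -m creep '[[[-1,0,0,0,0,0,-6.57],[-1,0,0,0,0,0,-6.57],[-1,0,0,0,0,0,-6.57],[-1,-0.02,-0.0437,0,0,0,0],[-1,-0.0206,-0.0437,0,0,0,0],[-1,-0.0206,-0.0437,0,0,0,0],[-1,-0.0206,-0.0437,0,0,0,0],[-1,-0.0206,-0.0437,0,0,0,0],[-1,-0.0206,-0.0437,0,0,0,0],[-1,-0.0206,-0.0437,0,0,0,0]]]' 40
python3 - <<'E'
from h import *
np.set_printoptions(precision=4,suppress=True)
for c in("scene","side"):
    f=grab_frame(c)
    for t in("mat","dish"):
        o=outline_of(f,t)[0]["region"].astype(np.uint8); o=cv2.erode(o,np.ones((3,3)))>0
        p=pts(f,o); p=p[p[:,2]<.03]; print(c,t,cv2.minAreaRect((p[:,:2]*1000).astype(np.float32)))
print(observe()["position"],observe()["tool_rot"],observe()["qpos"])
E
```

```text
clock: 3.0
position: [0.3552, 0.2804, 0.2316]
tool_rot: [3.141, 0.0, 3.141]
force: [1.4, 0.2, 0.1]
grip_width: 0.0852
finger_force: 0.0
scene mat ((443.4725341796875, 366.93756103515625), (181.11827087402344, 340.8890380859375), 85.96846008300781)
scene dish ((471.87615966796875, -350.461669921875), (152.0518798828125, 124.03028106689453), 2.217057466506958)
side mat ((441.65185546875, 366.838623046875), (179.7040252685547, 334.8194274902344), 86.45857238769531)
side dish ((467.4330749511719, -355.2742919921875), (148.59555053710938, 117.82379913330078), 2.7087230682373047)
[0.3543 0.2831 0.2314] [ 3.1412 -0.     -3.1414] [-0.763   0.2498 -0.0497  2.0303  0.0158  0.8616  0.7496]
```

```bash
python3 -m creep '[[[-1,-0.0207,-0.0437,0,0,0,0],[-1,-0.0207,-0.0437,0,0,0,0],[-1,-0.0207,-0.0437,0,0,0,0],[-1,-0.0207,-0.0437,0,0,0,0],[-1,-0.0207,-0.0437,0,0,0,0],[-1,0,0,0,0,0,0],[-1,0,0,0,0,0,0]]]'
python3 - <<'E'
from h import *
s=observe();print(s["position"]); f=grab_frame("wrist"); save(f,"w1"); print(f["T_tool_cam"],f["fx"],f["cx"],f["cy"])
E
```

```text
clock: 4.0
position: [0.4581, 0.064, 0.2311]
tool_rot: [3.142, -0.0, 3.141]
force: [-0.4, 0.7, -0.3]
grip_width: 0.0855
finger_force: 0.0
[0.45812078 0.064019   0.23107868]
[[ 8.66042786e-04 -9.58081787e-01 -2.86493525e-01  7.26801360e-02]
 [ 9.99999513e-01  9.65477124e-04 -2.05811576e-04 -1.12343548e-03]
 [ 4.73787267e-04 -2.86493207e-01  9.58082156e-01 -1.43240790e-01]
 [ 0.00000000e+00  0.00000000e+00  0.00000000e+00  1.00000000e+00]] 371.64829954431775 315.0070933611742 244.30446146934102
```

View pics/w1.png

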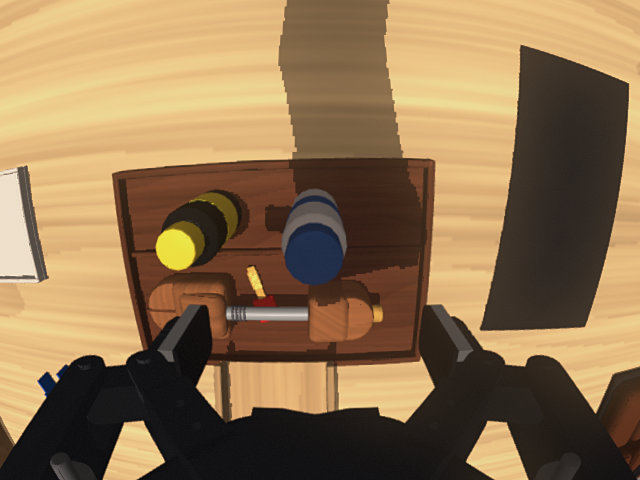

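The wrist view shows the spray can's cap at (314,255), centred between the fingers. The mat is clear at (560,200). Descending.

```bash
python3 -m creep '[[[-1,0,0,0.045,0,0,0],[-1,0,0,0.045,0,0,0],[-1,0,0,0.034,0,0,0],[-1,0,0,0.014,0,0,0],[-1,0,0,0,0,0,0],[1,0,0,0,0,0,0],[1,0,0,0,0,0,0],[1,0,0,0,0,0,0],[1,0,0,0,0,0,0],[1,0,0,0,0,0,0]]]' 40
```

```text
clock: 5.05
position: [0.4587, 0.0639, 0.0945]
tool_rot: [3.141, 0.002, 3.141]
force: [-1.0, -0.3, 10.5]
grip_width: 0.0452
finger_force: 39.4
```

```bash
python3 -m creep '[[[1,0,0,-0.01,0,0,0],[1,0,0,-0.03,0,0,0],[1,0,0,-0.04,0,0,0],[1,0.0147,0.0401,0,0,0,0],[1,0.0147,0.0401,0,0,0,0],[1,0.0147,0.0401,0,0,0,0],[1,0.0147,0.0401,0,0,0,0],[1,0.0147,0.0401,0,0,0,0],[1,0.0147,0.0401,0,0,0,0],[1,0.0147,0.0401,0,0,0,0]]]' 40
python3 -m creep '[[[1,0.0147,0.0401,0,0,0,0],[1,0.0147,0.0402,0,0,0,0],[1,0,0,0.03,0,0,0],[1,0,0,0.03,0,0,0],[1,0,0,0.015,0,0,0],[1,0,0,0.005,0,0,0],[1,0,0,0.003,0,0,0],[1,0,0,0,0,0,0]]]'
```

```text
clock: 6.05
position: [0.3544, 0.346, 0.1744]
tool_rot: [3.141, 0.001, 3.141]
force: [1.1, -0.8, -1.7]
grip_width: 0.0454
finger_force: 41.9
clock: 6.85
position: [0.3262, 0.4249, 0.0911]
tool_rot: [3.141, 0.001, 3.141]
force: [-0.4, 0.3, -2.3]
grip_width: 0.0451
finger_force: 41.9
```

```bash
python3 -m creep '[[[1,0,0,0.0015,0,0,0],[1,0,0,0,0,0,0]]]'; python3 -m creep '[[[-1,0,0,0,0,0,0],[-1,0,0,0,0,0,0],[-1,0,0,0,0,0,0],[-1,0,0,0,0,0,0],[-1,0,0,-0.045,0,0,0],[-1,0,0,-0.045,0,0,0],[-1,0,0,-0.045,0,0,0]]]'
```

```text
clock: 7.05
position: [0.3263, 0.4251, 0.0896]
tool_rot: [3.14, 0.001, 3.141]
force: [-0.4, 0.4, 3.6]
grip_width: 0.0451
finger_force: 42.4
clock: 7.75
position: [0.3257, 0.4244, 0.2254]
tool_rot: [-3.141, -0.0, 3.141]
force: [1.0, 0.2, -0.5]
grip_width: 0.0852
finger_force: 0.0
```

```bash
python3 -m creep '[[[-1,-0.0134,-0.046,0,0,0,0],[-1,-0.0134,-0.046,0,0,0,0],[-1,-0.0134,-0.046,0,0,0,0],[-1,-0.0134,-0.046,0,0,0,0],[-1,-0.0134,-0.046,0,0,0,0],[-1,-0.0134,-0.046,0,0,0,0],[-1,-0.0134,-0.046,0,0,0,0],[-1,-0.0134,-0.046,0,0,0,0],[-1,-0.0134,-0.046,0,0,0,0],[-1,-0.0134,-0.046,0,0,0,0]]]'
python3 -m creep '[[[-1,0,0,0,0,0,0],[-1,0,0,0,0,0,0]]]'
python3 - <<'E'
from h import *
for c in("scene","side"):
    f=grab_frame(c); P=pts(f); Q=P[(P[:,0]>.24)&(P[:,0]<.4)&(P[:,1]>.35)&(P[:,1]<.5)]; print(c,np.percentile(Q[Q[:,2]>.03],[3,50,97],axis=0).round(3))
E
```

```text
clock: 8.75
position: [0.4598, -0.0374, 0.224]
tool_rot: [3.141, 0.001, 3.141]
force: [1.2, 0.4, 0.3]
grip_width: 0.0855
finger_force: 0.0
clock: 8.95
position: [0.4595, -0.0363, 0.2237]
tool_rot: [-3.142, -0.0, 3.138]
force: [-0.3, 1.7, 0.8]
grip_width: 0.0853
finger_force: 0.0
scene [[0.318 0.404 0.036]
 [0.343 0.426 0.111]
 [0.351 0.446 0.155]]
side [[0.303 0.399 0.034]
 [0.322 0.408 0.103]
 [0.344 0.431 0.154]]
```

```bash
python3 -m creep '[[[-1,0,0.001,0.045,0,0,0],[-1,0,0,0.045,0,0,0],[-1,0,0,0.045,0,0,0],[-1,0,0,0.015,0,0,0],[-1,0,0,0,0,0,0],[1,0,0,0,0,0,0],[1,0,0,0,0,0,0],[1,0,0,0,0,0,0],[1,0,0,0,0,0,0],[1,0,0,0,0,0,0]]]' 40
```

```text
clock: 10.05
position: [0.4605, -0.0342, 0.0753]
tool_rot: [3.141, 0.003, 3.141]
force: [-1.4, -0.1, 11.5]
grip_width: 0.0486
finger_force: 39.4
```

```bash
python3 -m creep '[[[1,0,0,-0.01,0,0,0],[1,0,0,-0.03,0,0,0],[1,0,0,-0.04,0,0,0],[1,-0.0106,0.0444,0,0,0,0],[1,-0.0106,0.0444,0,0,0,0],[1,-0.0106,0.0444,0,0,0,0],[1,-0.0106,0.0444,0,0,0,0],[1,-0.0106,0.0444,0,0,0,0],[1,-0.0106,0.0444,0,0,0,0],[1,-0.0106,0.0444,0,0,0,0]]]' 40
python3 -m creep '[[[1,-0.0106,0.0444,0,0,0,0],[1,-0.0106,0.0444,0,0,0,0],[1,-0.0106,0.0444,0,0,0,0],[1,0,0,0.03,0,0,0],[1,0,0,0.03,0,0,0],[1,0,0,0.015,0,0,0],[1,0,0,0.005,0,0,0],[1,0,0,0.003,0,0,0],[1,0,0,0,0,0,0]]]'
```

```text
clock: 11.05
position: [0.5341, 0.2784, 0.1552]
tool_rot: [3.141, 0.001, 3.141]
force: [0.9, -1.0, -1.8]
grip_width: 0.0491
finger_force: 42.3
clock: 11.95
position: [0.5664, 0.4096, 0.072]
tool_rot: [3.141, 0.001, 3.14]
force: [0.2, 0.1, -1.5]
grip_width: 0.0485
finger_force: 42.3
```

```bash
python3 -m creep '[[[1,0,0,0.0017,0,0,0],[1,0,0,0,0,0,0],[-1,0,0,0,0,0,0],[-1,0,0,0,0,0,0],[-1,0,0,0,0,0,0],[-1,0,0,0,0,0,0],[-1,0,0,-0.05,0,0,0],[-1,0,0,-0.05,0,0,0],[-1,0,0,-0.05,0,0,0]]]'
python3 -m creep '[[[-1,0.001,-0.044,0,0,0,0],[-1,0.001,-0.044,0,0,0,0],[-1,0.001,-0.044,0,0,0,0],[-1,0.001,-0.044,0,0,0,0],[-1,0.001,-0.044,0,0,0,0],[-1,0.001,-0.044,0,0,0,0],[-1,0.001,-0.044,0,0,0,0],[-1,0.001,-0.044,0,0,0,0],[-1,0.001,-0.044,0,0,0,0],[-1,0,0,0,0,0,7.5]]]'
python3 -m creep '[[[-1,0,0,0,0,0,8.25],[-1,0,0,0,0,0,8.25],[-1,0,0,0,0,0,8.25],[-1,0,0,0,0,0,8.25],[-1,0,0,0,0,0,8.25],[-1,0,0,0,0,0,8.25],[-1,0,0,0,0,0,8.25],[-1,0,0,0,0,0,8.25],[-1,0,0,0,0,0,8.25],[-1,0,0,0,0,0,8.25]]]'
python3 - <<'E'
from h import *
np.set_printoptions(precision=4,suppress=True)
s=observe(); print(s["qpos"],s["position"],s["tool_rot"])
P=[]
for c in("scene","side"):
    f=grab_frame(c); p=pts(f); P.append(p)
    Q=p[(p[:,0]>.5)&(p[:,0]<.62)&(p[:,1]>.35)&(p[:,1]<.5)&(p[:,2]>.03)]; print(c,np.percentile(Q,[3,50,97],axis=0).round(3))
    for a,b in((-.105,-.075),(-.015,.005),(.015,.035),(.075,.105)):
        Q=p[(p[:,0]>.5)&(p[:,0]<.61)&(p[:,1]>a)&(p[:,1]<b)&(p[:,2]>.036)&(p[:,2]<.075)]; print(a,len(Q),np.percentile(Q,[2,50,98],axis=0)[:,[0,2]].T.ravel() if len(Q)>3 else "")
E
```

```text
clock: 12.85
position: [0.5657, 0.4092, 0.2209]
tool_rot: [-3.141, -0.0, 3.141]
force: [0.1, 0.7, -0.6]
grip_width: 0.0856
finger_force: 0.0
clock: 13.85
position: [0.5562, 0.0065, 0.2197]
tool_rot: [-3.14, 0.001, 3.003]
force: [0.5, 0.7, -0.0]
grip_width: 0.0854
finger_force: 0.0
clock: 14.85
position: [0.5566, 0.0136, 0.2192]
tool_rot: [3.141, -0.0, 1.564]
force: [-0.1, -1.4, 0.7]
grip_width: 0.0855
finger_force: 0.0
[-0.5919  0.5061  0.6537  1.8198 -0.3734  0.9414  0.2184] [0.5566 0.0136 0.2192] [ 3.1414 -0.0001  1.5642]
scene [[0.557 0.388 0.034]
 [0.581 0.411 0.099]
 [0.592 0.432 0.133]]
-0.105 233 [0.5309 0.5611 0.5886 0.0366 0.0409 0.0467]
-0.015 52 [0.5512 0.5598 0.5675 0.04   0.046  0.0514]
0.015 48 [0.5522 0.5612 0.5653 0.0382 0.0458 0.0496]
0.075 316 [0.536  0.5648 0.5829 0.0381 0.0582 0.0641]
side [[0.541 0.383 0.034]
 [0.558 0.393 0.089]
 [0.583 0.416 0.132]]
-0.105 350 [0.5248 0.5548 0.5843 0.0364 0.0406 0.0459]
-0.015 51 [0.5473 0.5533 0.5608 0.0407 0.046  0.0501]
0.015 45 [0.5482 0.5525 0.5613 0.0393 0.0459 0.0499]
0.075 220 [0.5294 0.5494 0.6059 0.0387 0.0578 0.0634]
```

```bash
cat >> h.py <<'E'
def wpts(f,s,mask=None):
    z=f["range_z"]; v,u=np.nonzero((z>0)&(mask if mask is not None else True)); d=z[v,u]
    a=(u-f["cx"])/f["fx"]; b=(v-f["cy"])/f["fy"]; th=np.hypot(a,b); k=np.tan(th)/np.maximum(th,1e-9)
    c=np.stack([a*k*d,b*k*d,d],1); T=f["T_tool_cam"]; t=c@T[:3,:3].T+T[:3,3]
    return t@Ro.from_euler("xyz",s["tool_rot"]).as_matrix().T+s["position"]
E
python3 - <<'E'
from h import *
np.set_printoptions(precision=4,suppress=True)
s=observe(); f=grab_frame("wrist"); save(f,"w2"); p=wpts(f,s); print(s["position"],s["tool_rot"])
for a in np.arange(-.11,.13,.02):
    Q=p[(p[:,0]>.5)&(p[:,0]<.61)&(p[:,1]>a)&(p[:,1]<a+.02)&(p[:,2]>.032)&(p[:,2]<.075)]; print(round(a,3),len(Q),np.percentile(Q,[2,50,98],axis=0)[:,[0,2]].T.ravel() if len(Q)>3 else "")
Q=p[(p[:,0]>.5)&(p[:,0]<.61)&(abs(p[:,1])<.2)&(p[:,2]>.032)&(p[:,2]<.075)];print(np.percentile(Q,[0,1,99,100],axis=0))
h=cv2.cvtColor(f["image"],cv2.COLOR_RGB2HSV); m=(h[...,1]>150)&((h[...,0]<6)|(h[...,0]>174))&(h[...,2]>70)
q=wpts(f,s,m); q=q[(abs(q[:,1])<.1)&(q[:,0]>.5)&(q[:,0]<.62)&(q[:,2]<.025)]; print("red",len(q),np.percentile(q,[2,50,98],axis=0))
E
```

```text
[0.5566 0.0137 0.219 ] [-3.1414  0.0003  1.5676]
-0.11 920 [0.5303 0.5586 0.5865 0.038  0.0406 0.0422]
-0.09 1011 [0.5271 0.5586 0.5893 0.0374 0.0433 0.0489]
-0.07 1210 [0.5271 0.5576 0.5891 0.0389 0.0496 0.0538]
-0.05 1431 [0.5271 0.5577 0.5893 0.039  0.0546 0.0575]
-0.03 892 [0.5309 0.5586 0.5854 0.0333 0.0465 0.0535]
-0.01 361 [0.5515 0.5586 0.5649 0.0416 0.0466 0.0495]
0.01 369 [0.5508 0.5578 0.5648 0.0414 0.0465 0.0487]
0.03 369 [0.5509 0.5578 0.5639 0.0409 0.0467 0.0487]
0.05 1025 [0.5342 0.557  0.5798 0.0455 0.0599 0.0619]
0.07 1531 [0.5335 0.5571 0.5817 0.055  0.0604 0.0623]
0.09 1359 [0.5342 0.5571 0.5796 0.0524 0.0567 0.0599]
0.11 602 [0.5409 0.5563 0.5725 0.0453 0.0547 0.0579]
[[ 0.5253 -0.1196  0.0321]
 [ 0.5277 -0.111   0.0366]
 [ 0.5891  0.1243  0.0618]
 [ 0.6096  0.1291  0.0639]]
red 346 [[ 0.5664 -0.0005  0.0091]
 [ 0.5722  0.0103  0.0165]
 [ 0.5815  0.0244  0.018 ]]
```

View pics/w2.png

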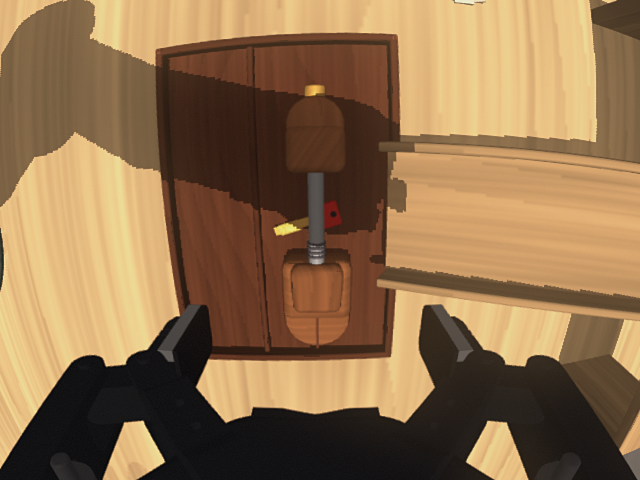

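The wrist view shows the tree's tube at (316,210) running along y. The cap is at (333,214), right of the tube, and the blade tip at (287,229). Gripping the tube.

```bash
python3 -m creep '[[[-1,0.002,0.0012,0.045,0,0,0],[-1,0,0,0.045,0,0,0],[-1,0,0,0.045,0,0,0],[-1,0,0,0.04,0,0,0],[-1,0,0,0.015,0,0,0],[-1,0,0,0.007,0,0,0],[-1,0,0,0,0,0,0]]]' 40
python3 -m creep '[[[1,0,0,0,0,0,0],[1,0,0,0,0,0,0],[1,0,0,0,0,0,0],[1,0,0,0,0,0,0],[1,0,0,0,0,0,0],[1,0,0,0,0,0,0],[1,0,0,0,0,0,0]]]' 60
```

```text
clock: 15.7
position: [0.5582, 0.0154, 0.0227]
tool_rot: [3.141, -0.0, 1.571]
force: [1.0, 0.2, 0.6]
grip_width: 0.0852
finger_force: 0.0
clock: 16.4
position: [0.558, 0.0156, 0.0225]
tool_rot: [3.141, -0.0, 1.57]
force: [-2.3, -0.3, 8.5]
grip_width: 0.012
finger_force: 58.4
```

```bash
python3 -m creep '[[[1,0,0,-0.01,0,0,0],[1,0,0,-0.02,0,0,0],[1,0,0,-0.035,0,0,0],[1,0,0,-0.035,0,0,0],[1,0.035,-0.027,0,0,0,0],[1,0.035,-0.027,0,0,0,0],[1,0.035,-0.027,0,0,0,0],[1,0.035,-0.027,0,0,0,0],[1,0,0,0,0,0,-4],[1,0,0,0,0,0,-6]]]'
python3 -m creep '[[[1,0,0,0,0,0,-8],[1,0,0,0,0,0,-8],[1,0,0,0,0,0,-8],[1,0,0,0,0,0,-8],[1,0,0,0,0,0,-8],[1,0,0,0,0,0,-8],[1,0,0,0,0,0,-8],[1,0,0,0,0,0,-8],[1,0,0,0,0,0,-8],[1,0,0,0,0,0,-5]]]'
python3 -m creep '[[[1,0,0,0,0,0,-3],[1,0.004,0.033,0,0,0,0],[1,0.005,0.042,0,0,0,0],[1,0.005,0.042,0,0,0,0],[1,0.005,0.035,0,0,0,0],[1,0.002,0.015,0,0,0,0],[1,0,0,0.03,0,0,0],[1,0,0,0.04,0,0,0],[1,0,0,0.02,0,0,0],[1,0,0,0,0,0,0]]]'
python3 - <<'E'
from h import *
f=grab_frame("side"); save(f,"side1"); s=observe(); print(s["qpos"],s["position"],s["tool_rot"])
E
```

```text
clock: 17.4
position: [0.449, 0.1572, 0.1226]
tool_rot: [-3.141, -0.0, 1.751]
force: [-0.5, 0.2, -2.3]
grip_width: 0.012
finger_force: 59.0
clock: 18.4
position: [0.45, 0.1553, 0.1226]
tool_rot: [-3.141, 0.0, 3.094]
force: [0.6, -0.1, -1.4]
grip_width: 0.0121
finger_force: 59.0
clock: 19.4
position: [0.4281, 0.321, 0.0301]
tool_rot: [-3.138, -0.003, 3.14]
force: [-0.2, -0.1, -1.6]
grip_width: 0.0121
finger_force: 59.0
[-0.83763893  0.69132001  0.11495491  1.97007652 -0.15459289  0.49062997
  0.95714819] [0.42889261 0.32159363 0.0317783 ] [-3.13966371e+00 -1.22049203e-03  3.14010320e+00]
```

View pics/side1.png

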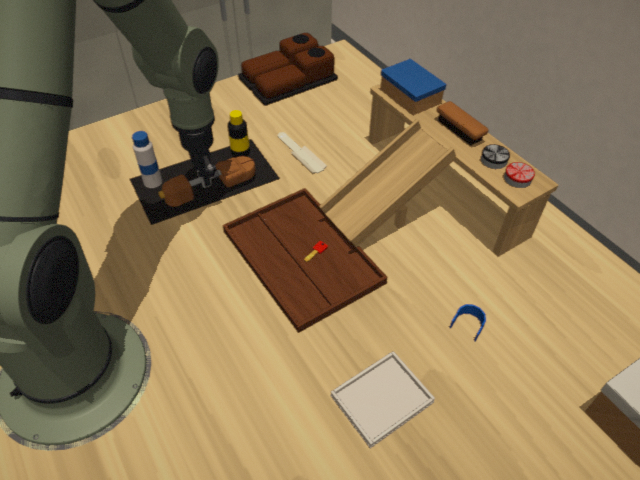

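The tree hangs level over the mat at (208,180), with heel towards the spray can (148,160). The bottles stand, and the key lies bare in the tray at (316,251).

```bash
python3 -m creep '[[[1,0,0,0.008,0,0,0],[1,0,0,0.004,0,0,0],[1,0,0,0.002,0,0,0],[1,0,0,0,0,0,0]]]'; python3 -m creep '[[[1,0,0,0.001,0,0,0],[1,0,0,0,0,0,0],[-1,0,0,0,0,0,0],[-1,0,0,0,0,0,0],[-1,0,0,0,0,0,0],[-1,0,0,0,0,0,0],[-1,0,0,0,0,0,0]]]'; python3 -m creep '[[[-1,0,0,-0.05,0,0,0],[-1,0,0,-0.05,0,0,0],[-1,0,0,-0.05,0,0,0],[-1,0,0,-0.05,0,0,0],[-1,0,0,0,0,0,0]]]'
```

```text
clock: 19.85
position: [0.4291, 0.3227, 0.0183]
tool_rot: [3.141, 0.0, 3.141]
force: [0.1, -0.8, -2.0]
grip_width: 0.0121
finger_force: 59.0
clock: 20.55
position: [0.4291, 0.3226, 0.0171]
tool_rot: [-3.142, 0.0, 3.141]
force: [-0.7, -0.0, 1.0]
grip_width: 0.0827
finger_force: 0.0
clock: 21.05
position: [0.4311, 0.3241, 0.2231]
tool_rot: [3.135, 0.006, 3.14]
force: [0.6, -0.3, -2.1]
grip_width: 0.0852
finger_force: 0.0
```

Run:
```python
from h import *
np.set_printoptions(precision=4,suppress=True)
s=observe(); print(s["position"],s["tool_rot"])
for c in("scene","side"):
    f=grab_frame(c); h=cv2.cvtColor(f["image"],cv2.COLOR_RGB2HSV); m=(h[...,1]>150)&((h[...,0]<6)|(h[...,0]>174))&(h[...,2]>70)
    q=pts(f,m); q=q[(abs(q[:,1])<.1)&(q[:,0]>.5)&(q[:,0]<.62)]; print(c,len(q),np.median(q,0),cv2.minAreaRect((q[:,:2]*1000).astype(np.float32)))
    o=outline_of(f,"key"); 
    if o: p=pts(f,o[0]["region"]); print(o[0]["confidence"],np.percentile(p,[3,50,97],axis=0))
    p=pts(f); Q=p[(p[:,0]>.25)&(p[:,0]<.6)&(p[:,1]>.26)&(p[:,1]<.37)&(p[:,2]>.02)&(p[:,2]<.07)]; print(cv2.minAreaRect((Q[:,:2]*1000).astype(np.float32)),np.percentile(Q,[1,99],axis=0))
```

```text
[0.4311 0.3241 0.2231] [3.1352 0.0065 3.1402]
scene 117 [0.5684 0.0121 0.0157] ((565.76904296875, 10.364771842956543), (31.229698181152344, 26.858291625976562), 16.401473999023438)
0.65 [[ 0.5283 -0.004   0.0084]
 [ 0.5627  0.0092  0.0156]
 [ 0.5792  0.0234  0.0201]]
((438.8547058105469, 323.1969299316406), (251.93319702148438, 66.33904266357422), 0.18055607378482819) [[0.3276 0.293  0.0212]
 [0.5622 0.3557 0.058 ]]
side 112 [0.5647 0.0088 0.0154] ((563.8814697265625, 13.886554718017578), (29.918418884277344, 30.85793685913086), 18.478750228881836)
0.69 [[ 0.5209 -0.0044  0.0062]
 [ 0.5569  0.0062  0.0141]
 [ 0.5799  0.0279  0.0198]]
((436.59942626953125, 323.2322998046875), (71.93158721923828, 248.59817504882812), 88.31263732910156) [[0.3157 0.2883 0.021 ]
 [0.5538 0.3486 0.0575]]
```

```bash
python3 -m creep '[[[-1,-0.0196,-0.0445,0,0,0,0],[-1,-0.0196,-0.0445,0,0,0,0],[-1,-0.0196,-0.0445,0,0,0,0],[-1,-0.0196,-0.0445,0,0,0,0],[-1,-0.0196,-0.0445,0,0,0,0],[-1,-0.0196,-0.0445,0,0,0,0],[-1,-0.0196,-0.0445,0.03,0,0,0],[-1,0,0,0.04,0,0,-8],[-1,0,0,0.03,0,0,-8],[-1,0,0,0,0,0,0]]]'; python3 -m creep '[[[-1,0,0,0,0,0,0],[-1,0,0,0,0,0,0]]]'
python3 - <<'E'
from h import *
np.set_printoptions(precision=4,suppress=True)
s=observe(); print(s["position"],s["tool_rot"]); f=grab_frame("wrist"); save(f,"w3")
h=cv2.cvtColor(f["image"],cv2.COLOR_RGB2HSV); m=(h[...,1]>150)&((h[...,0]<6)|(h[...,0]>174))&(h[...,2]>50)
q=wpts(f,s,m); q=q[(abs(q[:,1])<.1)&(q[:,0]>.5)&(q[:,0]<.62)&(q[:,2]>.013)]; print(len(q),np.median(q,0),cv2.minAreaRect((q[:,:2]*1000).astype(np.float32)))
o=outline_of(f,"key"); 
if o: p=wpts(f,s,o[0]["region"]); p=p[(p[:,2]<.025)]; print(o[0]["confidence"],np.percentile(p,[3,50,97],axis=0)); print(cv2.minAreaRect((p[:,:2]*1000).astype(np.float32)))
E
```

```text
clock: 22.25
position: [0.5607, 0.0159, 0.1164]
tool_rot: [3.14, -0.008, -2.861]
force: [-0.0, -0.0, 0.7]
grip_width: 0.0851
finger_force: 0.0
clock: 22.45
position: [0.5642, 0.0167, 0.1221]
tool_rot: [-3.141, 0.001, -2.866]
force: [0.6, 0.3, 0.6]
grip_width: 0.0854
finger_force: 0.0
[0.5642 0.0167 0.1221] [-3.1412  0.0013 -2.8663]
1273 [0.5648 0.0098 0.0166] ((565.905517578125, 10.218530654907227), (28.567737579345703, 23.974008560180664), 17.448408126831055)
0.8 [[ 0.5212 -0.0059  0.0131]
 [ 0.5581  0.0054  0.0161]
 [ 0.578   0.0215  0.0178]]
((548.9508666992188, 5.146379470825195), (66.04823303222656, 23.910377502441406), 16.140132904052734)
```

View pics/w3.png

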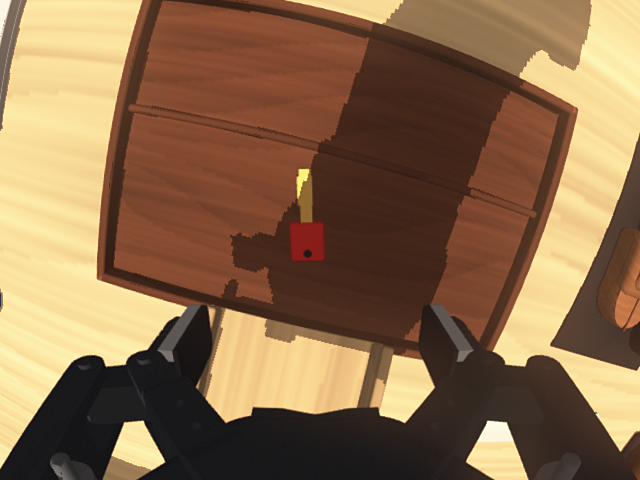

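The cap is centred at (307,242) with its blade straight up the picture. The measured 28.6 × 24 mm patch matches the cap's given size, and its top is at 16.6 mm.

```bash
python3 -m creep '[[[-1,0,-0.0067,0.045,0,0,-1],[-1,0,0,0.04,0,0,0],[-1,0,0,0.02,0,0,0],[-1,0,0,0.007,0,0,0],[-1,0,0,0,0,0,0],[-1,0,0,0,0,0,0]]]' 30
python3 -m creep '[[[0.2,0,0,0,0,0,0],[0.2,0,0,0,0,0,0],[0.2,0,0,0,0,0,0],[0.2,0,0,0,0,0,0]]]'
```

```text
clock: 23.15
position: [0.5663, 0.0102, 0.0103]
tool_rot: [-3.141, 0.002, -2.846]
force: [0.0, -0.9, -0.2]
grip_width: 0.0853
finger_force: 0.0
clock: 23.55
position: [0.5656, 0.0101, 0.0092]
tool_rot: [-3.141, 0.0, -2.846]
force: [0.5, 0.2, 0.2]
grip_width: 0.0341
finger_force: 0.0
```

```bash
python3 -m creep '[[[0.3,0,0,0.001,0,0,0],[1,0,0,0,0,0,0],[1,0,0,0,0,0,0],[1,0,0,0,0,0,0],[1,0,0,0,0,0,0]]]' 40
python3 -m creep '[[[1,0,0,-0.01,0,0,0],[1,0,0,-0.02,0,0,0],[1,0,0,-0.03,0,0,0],[1,0,0,-0.04,0,0,0],[1,0,0,0,0,0,0]]]'
python3 - <<'E'
from h import *
s=observe(); print(s["position"],s["tool_rot"],s["grip_width"]); f=grab_frame("wrist"); save(f,"w4")
E
```

```text
clock: 24.05
position: [0.5656, 0.0102, 0.0082]
tool_rot: [-3.142, 0.0, -2.846]
force: [-1.6, 1.5, 9.5]
grip_width: 0.0229
finger_force: 42.9
clock: 24.55
position: [0.5676, 0.01, 0.1127]
tool_rot: [-3.14, 0.006, -2.846]
force: [0.5, -0.3, -0.7]
grip_width: 0.0227
finger_force: 39.5
[0.56761609 0.01001273 0.11271046] [-3.14035472  0.0063242  -2.84618308] 0.022664405625169613
```

View pics/w4.png

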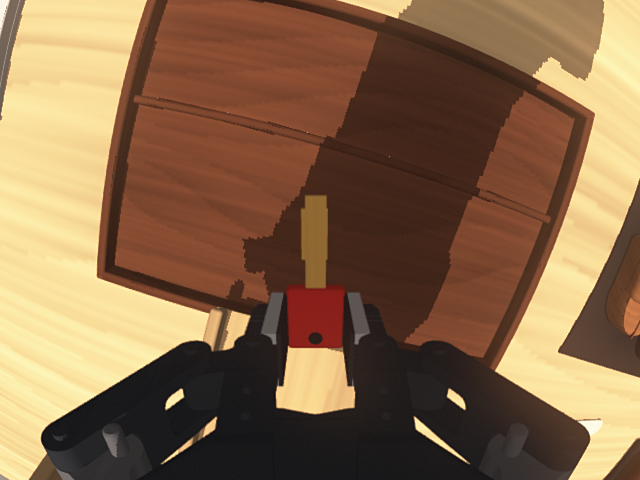

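The key is held square in the pads (315,315). Carrying it to the dish.

```bash
python3 -m creep '[[[1,0,0,0,0,0,7.2],[1,0,0,0,0,0,7.2],[1,0.0116,-0.0448,0,0,0,0],[1,0.0116,-0.0448,0,0,0,0],[1,0.0116,-0.0448,0,0,0,0],[1,0.0116,-0.0448,0,0,0,0],[1,0.0116,-0.0448,0,0,0,0],[1,0.0116,-0.0448,0,0,0,0],[1,0.0116,-0.0448,0,0,0,0],[1,0.0116,-0.0447,0,0,0,0]]]'
python3 -m creep '[[[1,0,0,0.04,0,0,0],[1,0,0,0.035,0,0,0],[1,0,0,0.015,0,0,0],[1,0,0,0,0,0,0],[1,0,0,0,0,0,0]]]'
```

```text
clock: 25.6
position: [0.4875, -0.3535, 0.1072]
tool_rot: [3.141, -0.001, -3.097]
force: [1.2, 0.3, -0.1]
grip_width: 0.0227
finger_force: 39.5
clock: 26.1
position: [0.489, -0.352, 0.0187]
tool_rot: [-3.141, 0.0, -3.097]
force: [-0.4, -0.7, -0.1]
grip_width: 0.0228
finger_force: 39.5
```

```bash
python3 -m creep '[[[1,0,0,0.007,0,0,0],[1,0,0,0.0035,0,0,0],[1,0,0,0,0,0,0],[1,0,0,0,0,0,0]]]'; python3 -m creep '[[[1,0,0,0.001,0,0,0],[1,0,0,0,0,0,0],[0,0,0,0,0,0,0],[0,0,0,0,0,0,0],[0,0,0,0,0,0,0],[0,0,0,0,0,0,0],[0,0,0,-0.03,0,0,0],[0,0,0,-0.05,0,0,0],[-1,0,0,-0.05,0,0,0],[-1,0,0,-0.05,0,0,0]]]'
python3 - <<'E'
from h import *
s=observe(); print(s["position"],s["tool_rot"],s["grip_width"]); f=grab_frame("wrist"); save(f,"w5")
o=outline_of(f,"key")
if o: p=wpts(f,s,o[0]["region"]); print(o[0]["confidence"],np.percentile(p,[3,50,97],axis=0).round(3))
E
```

```text
clock: 26.5
position: [0.4888, -0.352, 0.0077]
tool_rot: [-3.141, 0.0, -3.097]
force: [-0.8, 0.2, -0.5]
grip_width: 0.0225
finger_force: 39.5
clock: 27.5
position: [0.4883, -0.3518, 0.1884]
tool_rot: [3.142, -0.0, -3.097]
force: [0.5, -0.2, 0.2]
grip_width: 0.0705
finger_force: 0.0
[ 0.48828195 -0.35180413  0.18835429] [ 3.14153340e+00 -2.02793979e-04 -3.09718567e+00] 0.0704669575538262
0.79 [[ 0.442 -0.364  0.007]
 [ 0.481 -0.354  0.014]
 [ 0.502 -0.342  0.016]]
```

View pics/w5.png

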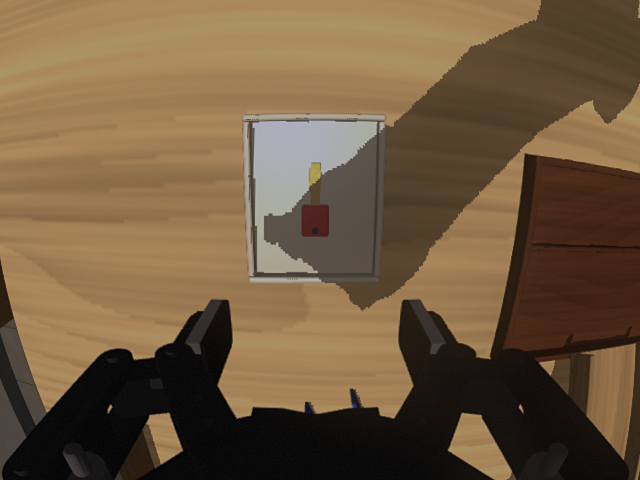

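The key lies flat inside the dish, cap at (315,220) and blade at (316,180). Back to the shoe tree.

```bash
python3 -m creep '[[[-1,0,0,0,0,0,2.5],[-1,0.004,0.045,0,0,0,0],[-1,0.004,0.045,0,0,0,0],[-1,0.004,0.045,0,0,0,0],[-1,0.004,0.045,0,0,0,0],[-1,0.004,0.045,0,0,0,0],[-1,0.004,0.045,0,0,0,0],[-1,0.004,0.045,0,0,0,0],[-1,0.004,0.045,0,0,0,0],[-1,0.004,0.045,0,0,0,0]]]'
python3 -m creep '[[[-1,0.004,0.045,0,0,0,0],[-1,0.004,0.045,0,0,0,0],[-1,0.004,0.045,0,0,0,0],[-1,0.004,0.045,0,0,0,0],[-1,0.004,0.045,0,0,0,0],[-1,0.004,0.045,0,0,0,0],[-1,0,0,0,0,0,0],[-1,0,0,0,0,0,0]]]'
python3 - <<'E'
from h import *
np.set_printoptions(precision=4,suppress=True)
s=observe(); print(s["position"],s["tool_rot"]); f=grab_frame("wrist"); p=wpts(f,s)
for a in np.arange(.31,.57,.04):
    Q=p[(p[:,1]>.27)&(p[:,1]<.37)&(p[:,0]>a)&(p[:,0]<a+.02)&(p[:,2]>.026)&(p[:,2]<.07)]; print(round(a,3),len(Q),np.percentile(Q,[2,50,98],axis=0)[:,[1,2]].T.ravel() if len(Q)>3 else "")
Q=p[(p[:,1]>.27)&(p[:,1]<.37)&(p[:,2]>.026)&(p[:,2]<.07)&(p[:,0]<.6)];print(np.percentile(Q,[0,.5,99.5,100],axis=0))
E
```

```text
clock: 28.6
position: [0.4518, 0.0547, 0.1866]
tool_rot: [3.141, 0.001, -3.141]
force: [2.0, -0.9, 0.2]
grip_width: 0.0858
finger_force: 0.0
clock: 29.4
position: [0.4276, 0.3237, 0.186]
tool_rot: [-3.141, -0.0, -3.139]
force: [-0.1, -0.5, -0.5]
grip_width: 0.0854
finger_force: 0.0
[0.4276 0.3237 0.186 ] [-3.1412 -0.0003 -3.1389]
0.31 492 [0.3093 0.3213 0.3333 0.0391 0.0466 0.0521]
0.35 1776 [0.2978 0.3214 0.3444 0.0499 0.0551 0.0569]
0.39 451 [0.3144 0.3215 0.3279 0.0369 0.0415 0.0436]
0.43 409 [0.3151 0.3216 0.3282 0.0357 0.0417 0.0438]
0.47 2112 [0.2911 0.3218 0.3525 0.0279 0.0469 0.0525]
0.51 1112 [0.2906 0.3219 0.353  0.0333 0.0395 0.0449]
0.55 313 [0.3021 0.3219 0.3426 0.0331 0.0355 0.0376]
[[0.3149 0.2885 0.0261]
 [0.3175 0.2903 0.0289]
 [0.5574 0.3534 0.0569]
 [0.5633 0.355  0.0579]]
```

```bash
python3 -m creep '[[[-1,-0.0006,-0.002,0.045,0,0,0],[-1,0,0,0.045,0,0,0],[-1,0,0,0.045,0,0,0],[-1,0,0,0.023,0,0,0],[-1,0,0,0.0105,0,0,0],[-1,0,0,0,0,0,0],[-1,0,0,0,0,0,0]]]' 60
python3 -m creep '[[[1,0,0,0,0,0,0],[1,0,0,0,0,0,0],[1,0,0,0,0,0,0],[1,0,0,0,0,0,0],[1,0,0,0,0,0,0],[1,0,0,0,0,0,0],[1,0,0,0,0,0,0]]]' 60
```

```text
clock: 30.15
position: [0.4294, 0.3209, 0.019]
tool_rot: [3.141, 0.001, -3.141]
force: [0.4, -0.5, -0.1]
grip_width: 0.0855
finger_force: 0.0
clock: 30.85
position: [0.4287, 0.3211, 0.0182]
tool_rot: [3.141, 0.0, -3.141]
force: [-1.4, -0.6, 8.1]
grip_width: 0.0122
finger_force: 58.4
```

```bash
python3 -m creep '[[[1,0,0,-0.01,0,0,0],[1,0,0,-0.02,0,0,0],[1,0,0,-0.035,0,0,0],[1,0,0,-0.035,0,0,0],[1,-0.0053,-0.0414,0,0,0,0],[1,-0.0053,-0.0414,0,0,0,0],[1,-0.0053,-0.0414,0,0,0,0],[1,-0.0053,-0.0414,0,0,0,0],[1,0,0,0,0,0,4],[1,0,0,0,0,0,6.6]]]'
python3 -m creep '[[[1,0,0,0,0,0,8],[1,0,0,0,0,0,8],[1,0,0,0,0,0,8],[1,0,0,0,0,0,8],[1,0,0,0,0,0,8],[1,0,0,0,0,0,8],[1,0,0,0,0,0,8],[1,0,0,0,0,0,8],[1,0,0,0,0,0,8],[1,0,0,0,0,0,7]]]'
python3 -m creep '[[[1,-0.03,0.023,0,0,0,0],[1,-0.035,0.027,0,0,0,0],[1,-0.035,0.027,0,0,0,0],[1,-0.03,0.023,0,0,0,0],[1,0,0,0,0,0,0],[1,0,0,0,0,0,0],[1,0,0,0,0,0,0]]]'
python3 - <<'E'
from h import *
s=observe(); print(s["position"],s["tool_rot"],s["grip_width"])
E
```

```text
clock: 31.85
position: [0.4502, 0.1538, 0.1185]
tool_rot: [3.141, 0.0, 2.952]
force: [-0.4, 0.7, -1.9]
grip_width: 0.0121
finger_force: 59.1
clock: 32.85
position: [0.4498, 0.1556, 0.1183]
tool_rot: [-3.141, -0.001, 1.573]
force: [0.3, 1.0, -2.2]
grip_width: 0.0119
finger_force: 59.1
clock: 33.55
position: [0.5505, 0.0271, 0.118]
tool_rot: [-3.141, -0.001, 1.579]
force: [-0.6, -0.5, -2.7]
grip_width: 0.0121
finger_force: 59.1
[0.55046102 0.0270826  0.11796573] [-3.14103192e+00 -7.36629959e-04  1.57947692e+00] 0.012054459131110048
```

```bash
python3 -m creep '[[[1,-0.0116,0.0076,0,0,0,0],[1,0,0,0.03,0,0,0],[1,0,0,0.04,0,0,0],[1,0,0,0.014,0,0,0],[1,0,0,0.007,0,0,0],[1,0,0,0,0,0,0],[1,0,0,0,0,0,0]]]'
```

```text
clock: 34.25
position: [0.5594, 0.0146, 0.0281]
tool_rot: [3.14, -0.0, 1.579]
force: [-0.9, 0.3, -2.0]
grip_width: 0.0116
finger_force: 59.1
```

```bash
python3 -m creep '[[[1,0.0008,-0.0012,0.003,0,0,0],[1,0,0,0.0012,0,0,0],[1,0,0,0,0,0,0],[1,0,0,0,0,0,0]]]'; python3 -m creep '[[[1,0,0,0.001,0,0,0],[1,0,0,0,0,0,0]]]'
```

```text
clock: 34.65
position: [0.5577, 0.0158, 0.0232]
tool_rot: [3.141, -0.001, 1.579]
force: [-1.8, 2.2, 5.8]
grip_width: 0.0117
finger_force: 60.1
clock: 34.85
position: [0.5577, 0.0158, 0.0231]
tool_rot: [3.141, -0.001, 1.579]
force: [-8.8, 2.4, 28.5]
grip_width: 0.0117
finger_force: 62.6
```

```bash
python3 -m creep '[[[1,0,0,-0.001,0,0,0],[-1,0,0,0,0,0,0],[-1,0,0,0,0,0,0],[-1,0,0,0,0,0,0],[-1,0,0,0,0,0,0],[-1,0,0,0,0,0,0],[-1,0,0,-0.05,0,0,0],[-1,0,0,-0.05,0,0,0],[-1,0,0,-0.05,0,0,0],[-1,0,0,-0.05,0,0,0]]]'; python3 -m creep '[[[-1,0,0,0,0,0,0],[-1,0,0,0,0,0,0]]]'
python3 - <<'E'
from h import *
np.set_printoptions(precision=4,suppress=True)
s=observe(); f=grab_frame("wrist"); p=wpts(f,s); print(s["position"],s["tool_rot"])
for a in np.arange(-.11,.13,.04):
    Q=p[(p[:,0]>.5)&(p[:,0]<.61)&(p[:,1]>a)&(p[:,1]<a+.02)&(p[:,2]>.032)&(p[:,2]<.075)]; print(round(a,3),len(Q),np.percentile(Q,[2,50,98],axis=0)[:,[0,2]].T.ravel() if len(Q)>3 else "")
Q=p[(p[:,0]>.5)&(p[:,0]<.61)&(abs(p[:,1])<.2)&(p[:,2]>.032)&(p[:,2]<.075)];print(np.percentile(Q,[0,1,99,100],axis=0))
E
```

```text
clock: 35.85
position: [0.5571, 0.0152, 0.2247]
tool_rot: [-3.141, 0.0, 1.578]
force: [1.0, 1.8, 0.4]
grip_width: 0.0856
finger_force: 0.0
clock: 36.05
position: [0.5577, 0.0158, 0.2234]
tool_rot: [3.14, -0.001, 1.579]
force: [-0.4, 0.7, -0.7]
grip_width: 0.0854
finger_force: 0.0
[0.5577 0.0158 0.2234] [ 3.1399 -0.0008  1.5791]
-0.11 913 [0.5312 0.5585 0.5867 0.0382 0.0406 0.0422]
-0.07 1178 [0.5274 0.559  0.5899 0.0385 0.0498 0.054 ]
-0.03 831 [0.5324 0.5587 0.585  0.0324 0.0461 0.0526]
0.01 326 [0.5512 0.5575 0.5637 0.041  0.0468 0.0485]
0.05 1077 [0.5338 0.5571 0.5802 0.0453 0.0598 0.0619]
0.09 1329 [0.5345 0.5568 0.5798 0.0525 0.0566 0.0598]
[[ 0.5259 -0.1194  0.0321]
 [ 0.5284 -0.1118  0.0357]
 [ 0.5895  0.124   0.0618]
 [ 0.61    0.1293  0.0644]]
```

```bash
python3 -m creep '[[[-1,0,0,0,0,0,-8.1],[-1,0,0,0,0,0,-8.15],[-1,0,0,0,0,0,-8.15],[-1,0,0,0,0,0,-8.15],[-1,0,0,0,0,0,-8.15],[-1,0,0,0,0,0,-8.15],[-1,0,0,0,0,0,-8.15],[-1,0,0,0,0,0,-8.15],[-1,0,0,0,0,0,-8.15],[-1,0,0,0,0,0,-8.15]]]'
python3 -m creep '[[[-1,0,0,0,0,0,-8.1],[-1,-0.001,0.0438,0,0,0,0],[-1,-0.001,0.0437,0,0,0,0],[-1,-0.001,0.0437,0,0,0,0],[-1,-0.001,0.0437,0,0,0,0],[-1,-0.001,0.0437,0,0,0,0],[-1,-0.001,0.0437,0,0,0,0],[-1,-0.001,0.0437,0,0,0,0],[-1,-0.001,0.0437,0,0,0,0],[-1,-0.0003,0.0437,0,0,0,0]]]'
python3 -m creep '[[[-1,0,0,0,0,0,0],[-1,0,0,0,0,0,0],[-1,0,0,0,0,0,0]]]'
python3 - <<'E'
from h import *
from scipy.optimize import least_squares
np.set_printoptions(precision=4,suppress=True)
s=observe(); f=grab_frame("wrist"); p=wpts(f,s); print(s["position"],s["tool_rot"])
for n,c,z,r in(("polish",(.566,.409),(.115,.14),.016),("spray",(.326,.425),(.145,.165),.02)):
    Q=p[(np.hypot(*(p[:,:2]-c).T)<.045)&(p[:,2]>z[0])&(p[:,2]<z[1])]; print(n,len(Q),Q.mean(0) if len(Q) else "",np.ptp(Q,0) if len(Q) else "")
E
```

```text
clock: 37.1
position: [0.5567, 0.0154, 0.221]
tool_rot: [-3.141, -0.003, 3.006]
force: [-0.6, -0.1, 0.2]
grip_width: 0.0856
finger_force: 0.0
clock: 38.1
position: [0.565, 0.4102, 0.2205]
tool_rot: [-3.14, -0.002, 3.142]
force: [0.8, 0.6, 0.2]
grip_width: 0.0852
finger_force: 0.0
clock: 38.4
position: [0.5658, 0.4075, 0.2214]
tool_rot: [-3.14, -0.001, 3.141]
force: [0.3, 0.1, 0.0]
grip_width: 0.0854
finger_force: 0.0
[0.5658 0.4075 0.2214] [-3.1399 -0.0014  3.1405]
polish 1862 [0.5645 0.4073 0.1305] [0.0311 0.0309 0.0188]
spray 0
```

```bash
python3 -m creep '[[[-1,0.0008,0,0.045,0,0,0],[-1,0,0,0.045,0,0,0],[-1,0,0,0.045,0,0,0],[-1,0,0,0.015,0,0,0],[-1,0,0,0,0,0,0],[1,0,0,0,0,0,0],[1,0,0,0,0,0,0],[1,0,0,0,0,0,0],[1,0,0,0,0,0,0],[1,0,0,0,0,0,0]]]' 40
```

```text
clock: 39.45
position: [0.5662, 0.4094, 0.0752]
tool_rot: [3.14, 0.003, 3.141]
force: [-0.4, -1.0, 10.3]
grip_width: 0.0488
finger_force: 40.2
```

```bash
python3 -m creep '[[[1,0,0,-0.01,0,0,0],[1,0,0,-0.03,0,0,0],[1,0,0,-0.04,0,0,0],[1,0.0106,-0.0444,0,0,0,0],[1,0.0106,-0.0444,0,0,0,0],[1,0.0106,-0.0444,0,0,0,0],[1,0.0106,-0.0444,0,0,0,0],[1,0.0106,-0.0444,0,0,0,0],[1,0.0106,-0.0444,0,0,0,0],[1,0.0106,-0.0444,0,0,0,0]]]' 40
python3 -m creep '[[[1,0.0106,-0.0444,0,0,0,0],[1,0.0106,-0.0444,0,0,0,0],[1,0.0106,-0.0444,0,0,0,0],[1,0,0,0.025,0,0,0],[1,0,0,0.03,0,0,0],[1,0,0,0.01,0,0,0],[1,0,0,0.006,0,0,0],[1,0,0,0,0,0,0],[1,0,0,0,0,0,0]]]'
```

```text
clock: 40.45
position: [0.4904, 0.0966, 0.1539]
tool_rot: [3.141, 0.002, -3.141]
force: [1.7, -0.1, -1.5]
grip_width: 0.0484
finger_force: 42.1
clock: 41.35
position: [0.4595, -0.0349, 0.0826]
tool_rot: [3.142, 0.001, -3.141]
force: [-0.1, 1.1, -2.8]
grip_width: 0.0488
finger_force: 42.2
```

```bash
python3 -m creep '[[[1,0,0,0.0018,0,0,0],[1,0,0,0,0,0,0]]]';  python3 -m creep '[[[1,0,0,0.001,0,0,0],[1,0,0,0,0,0,0]]]'
```

```text
clock: 41.55
position: [0.4593, -0.035, 0.0803]
tool_rot: [3.142, 0.001, -3.141]
force: [0.2, -0.1, 0.3]
grip_width: 0.0486
finger_force: 42.4
clock: 41.75
position: [0.4599, -0.0352, 0.0801]
tool_rot: [3.141, 0.002, 3.141]
force: [-2.6, -0.8, 25.2]
grip_width: 0.0488
finger_force: 44.5
```

```bash
python3 -m creep '[[[1,0,0,-0.0007,0,0,0],[-1,0,0,0,0,0,0],[-1,0,0,0,0,0,0],[-1,0,0,0,0,0,0],[-1,0,0,0,0,0,0],[-1,0,0,-0.05,0,0,0],[-1,0,0,-0.05,0,0,0],[-1,0,0,-0.05,0,0,0]]]'
python3 -m creep '[[[-1,0.0134,0.046,0,0,0,0],[-1,0.0134,0.046,0,0,0,0],[-1,0.0134,0.046,0,0,0,0],[-1,0.0134,0.046,0,0,0,0],[-1,0.0134,0.046,0,0,0,0],[-1,0.0134,0.046,0,0,0,0],[-1,0.0134,0.046,0,0,0,0],[-1,0.0134,0.046,0,0,0,0],[-1,0.0134,0.046,0,0,0,0],[-1,0.0134,0.046,0,0,0,0]]]'
python3 -m creep '[[[-1,0,0,0,0,0,0],[-1,0,0,0,0,0,0],[-1,0,0,0,0,0,0]]]'
python3 - <<'E'
from h import *
np.set_printoptions(precision=4,suppress=True)
s=observe(); f=grab_frame("wrist"); p=wpts(f,s); print(s["position"],s["tool_rot"])
Q=p[(np.hypot(*(p[:,:2]-(.326,.425)).T)<.045)&(p[:,2]>.135)&(p[:,2]<.165)]; print(len(Q),Q.mean(0),np.ptp(Q,0))
E
```

```text
clock: 42.55
position: [0.4584, -0.0353, 0.2313]
tool_rot: [-3.141, -0.001, 3.141]
force: [1.5, 0.3, -0.1]
grip_width: 0.0854
finger_force: 0.0
clock: 43.55
position: [0.3241, 0.4266, 0.2295]
tool_rot: [-3.142, 0.0, 3.142]
force: [1.5, 0.1, -0.8]
grip_width: 0.0856
finger_force: 0.0
clock: 43.85
position: [0.3253, 0.4239, 0.2294]
tool_rot: [-3.141, -0.0, 3.141]
force: [0.3, 0.8, 0.6]
grip_width: 0.0852
finger_force: 0.0
[0.3253 0.4239 0.2294] [-3.1408 -0.      3.1407]
2776 [0.3243 0.4229 0.1524] [0.0364 0.0369 0.0208]
```

```bash
python3 -m creep '[[[-1,-0.0004,0,0.045,0,0,0],[-1,0,0,0.045,0,0,0],[-1,0,0,0.036,0,0,0],[-1,0,0,0.012,0,0,0],[-1,0,0,0,0,0,0],[1,0,0,0,0,0,0],[1,0,0,0,0,0,0],[1,0,0,0,0,0,0],[1,0,0,0,0,0,0],[1,0,0,0,0,0,0]]]' 40
```

```text
clock: 44.9
position: [0.326, 0.4254, 0.0932]
tool_rot: [3.14, 0.002, 3.141]
force: [0.1, -3.7, 15.1]
grip_width: 0.0453
finger_force: 38.8
```

```bash
python3 -m creep '[[[1,0,0,-0.01,0,0,0],[1,0,0,-0.03,0,0,0],[1,0,0,-0.04,0,0,0],[1,-0.0147,-0.0402,0,0,0,0],[1,-0.0147,-0.0402,0,0,0,0],[1,-0.0147,-0.0402,0,0,0,0],[1,-0.0147,-0.0402,0,0,0,0],[1,-0.0147,-0.0402,0,0,0,0],[1,-0.0147,-0.0402,0,0,0,0],[1,-0.0147,-0.0402,0,0,0,0]]]' 40
python3 -m creep '[[[1,-0.0147,-0.0402,0,0,0,0],[1,-0.0147,-0.0401,0,0,0,0],[1,0,0,0.025,0,0,0],[1,0,0,0.03,0,0,0],[1,0,0,0.01,0,0,0],[1,0,0,0.006,0,0,0],[1,0,0,0,0,0,0],[1,0,0,0,0,0,0]]]'
```

```text
clock: 45.9
position: [0.4287, 0.1419, 0.1726]
tool_rot: [3.141, 0.001, -3.141]
force: [0.7, 0.2, -2.1]
grip_width: 0.0451
finger_force: 41.9
clock: 46.7
position: [0.4581, 0.0635, 0.1015]
tool_rot: [3.141, 0.001, -3.141]
force: [0.5, -0.7, -2.0]
grip_width: 0.045
finger_force: 41.9
```

```bash
python3 -m creep '[[[1,0,0,0.0022,0,0,0],[1,0,0,0,0,0,0]]]';  python3 -m creep '[[[1,0,0,0.001,0,0,0],[1,0,0,0,0,0,0]]]'
```

```text
clock: 46.9
position: [0.4579, 0.0633, 0.0987]
tool_rot: [3.141, 0.001, -3.141]
force: [-0.4, 0.0, -1.5]
grip_width: 0.0446
finger_force: 41.9
clock: 47.1
position: [0.4585, 0.0632, 0.0982]
tool_rot: [3.141, 0.002, 3.141]
force: [-3.0, -1.7, 15.0]
grip_width: 0.0452
finger_force: 43.3
```

Contact made. Releasing, raising clear and checking everything against the starting picture.

```bash
python3 -m creep '[[[1,0,0,-0.0004,0,0,0],[-1,0,0,0,0,0,0],[-1,0,0,0,0,0,0],[-1,0,0,0,0,0,0],[-1,0,0,0,0,0,0],[-1,0,0,-0.05,0,0,0],[-1,0,0,-0.05,0,0,0],[-1,0,0,-0.05,0,0,0]]]'
python3 -m creep '[[[-1,0.0134,0.046,0,0,0,0],[-1,0.0134,0.046,0,0,0,0],[-1,0.0134,0.046,0,0,0,0],[-1,0.0134,0.046,0,0,0,0],[-1,0.0134,0.046,0,0,0,0],[-1,0.0134,0.046,0,0,0,0],[-1,0,0,0,0,0,0],[-1,0,0,0,0,0,0],[-1,0,0,0,0,0,0]]]'
python3 - <<'E'
from h import *
from scipy.optimize import least_squares
np.set_printoptions(precision=4,suppress=True)
F=[grab_frame(c) for c in("scene","side")]; save(F[0],"scene_end")
P=np.concatenate([pts(f) for f in F])
def box(lo,hi): return P[((P>lo)&(P<hi)).all(1)]
def circ(Q,r): return least_squares(lambda c:np.hypot(*(Q[:,:2]-c).T)-r,Q[:,:2].mean(0),loss="soft_l1",f_scale=.002).x,len(Q)
print("spray",circ(box([.41,.02,.03],[.52,.14,.115]),.023)); print("polish",circ(box([.41,-.09,.03],[.52,.02,.09]),.025))
print("polishtop",np.median(box([.41,-.09,.125],[.52,.02,.15]),0),"spraytop",np.median(box([.41,.02,.15],[.52,.14,.17]),0))
for t in("shoehorn","heel_grip","key"):
    for f in F:
        o=outline_of(f,t); print(t,np.median(pts(f,o[0]["region"]),0) if o else None)
E
```

```text
clock: 47.9
position: [0.4572, 0.063, 0.2495]
tool_rot: [-3.141, -0.001, 3.142]
force: [0.3, 0.6, -0.6]
grip_width: 0.0855
finger_force: 0.0
clock: 48.8
position: [0.3776, 0.3383, 0.2476]
tool_rot: [-3.141, -0.0, 3.141]
force: [0.5, -0.9, 0.4]
grip_width: 0.0854
finger_force: 0.0
spray (array([0.4582, 0.0622]), 982)
polish (array([ 0.4592, -0.0357]), 754)
polishtop [ 0.4592 -0.0366  0.1353] spraytop [0.4587 0.0609 0.1573]
shoehorn [0.7027 0.3153 0.0045]
shoehorn [0.7015 0.3082 0.004 ]
heel_grip [ 0.7228 -0.2987  0.0185]
heel_grip [ 0.7344 -0.3013  0.0226]
key None
key [ 0.4785 -0.3524  0.0129]
```

View pics/scene_end.png

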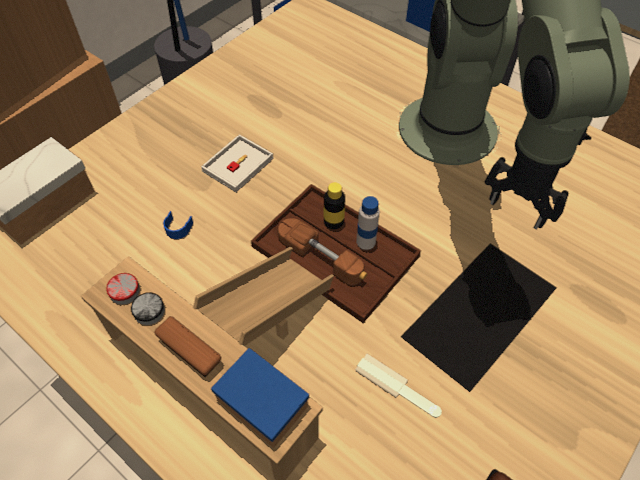

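The final picture shows the key in the dish (237,163), the bottles at (335,205) and (368,225), and the tree with its toe at (297,236). The mat is empty and the bystanders have not moved. Both bottles are within about 2 mm of where they started.

```bash
python3 -c "from workcell import *; print(job_done())"
```

```text
the job is handed in; nothing more can be done
None
```

The job is handed in: the key lies flat in the white dish, the shoe tree and both bottles are back in the tray within about 2 mm of where they started, the tree's toe points the same way, and the shoehorn and heel grip were left alone.

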